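# Set the speed of a clinic centrifuge and start the spin

### The arm

A 7-joint arm with a two-finger parallel gripper is mounted at the origin on the work surface. World frame = base frame: x ahead of the robot, y to its left, z up, the work surface at z = 0. Lengths are in mm, angles in rad, forces in N, time in s.
With the tool pointing down it reaches from about 400 to 875 mm from the base axis. Payload 4.4 kg.
Tool frame: the origin (TCP) lies midway between the tips of the shut fingers; the grasp point (between the pads) lies 19 mm behind it (ctrl.pinch_z is the distance from the TCP to the grasp point, in mm); z points along the fingers, y is the line along which they close (so a half turn about z gives the same grasp; the last joint's range is limited). The gripper opens to 85 mm and grips with 20 to 120 N. Pads are 22 mm wide; open, the fingers measure 114 mm over their backs; the gripper's body (76 mm by 85 mm) begins 54 mm behind the grasp point. The pads swing forward as they close: fully open they stand 13 mm farther back than shut.
Start: joints at [1.136, 0.628, 0.038, 1.517, -0.027, 0.996, -0.02], TCP at [234.352, -606.298, 204.913] pointing down, gripper open.
Joint ranges: [-3.06, 3.06], [-0.37, 2.12], [-1.25, 1.32], [0.18, 2.47], [-1.1, 4.24], [0.23, 1.98], [-2.94, 2.94]. Speed limits (rad/s): [2.57, 2.57, 3.14, 3.14, 3.14, 3.14, 3.14].

### API

Orientations are given as [roll, pitch, yaw] about the fixed x, y, z axes, in that order (R = Rz(yaw) Ry(pitch) Rx(roll)).
In Python, from cell import read_state, cams, order, ctrl gives the robot as it stands.
- The arm moves only by the tool move_arm, never from a script. Its argument "targets" is text: rows parted by semicolons, each of 7 numbers parted by spaces: the gripper's target within -1 to 1 (fully open at 1, half-way at 0, shut at -1), then the shift along the tool's x, y, z in cm, then the turn, a rotation vector about the tool's x, y, z in degrees. A call has 1 to 5 rows; each row shifts and turns the commanded pose from where the row before left it, along the tool's axes as they then stand; what a row does not reach is not made up. A row lasts 1/12 s, in which the tool goes at most 41.7 mm and 7.16 degrees, less where a joint would pass 70% of its speed; a pose out of reach is approached as far as the arm can. A call with a gripper value outside its range is refused whole. The fingers move at their own pace and stop on an object; the grip force is fixed at half the most. Time passes only in rows, so rows that do not move let the fingers close. It gives the time, the measured TCP pose, the force, the opening and the grip force at its end, in the units of the state.
- read_state(): the state, without advancing time (a new reading comes with each control period).
- cams.get_image(name): name is "scene" or "side" or "wrist"; returns a dict with "color" (420x560x3 uint8, red, green, blue), "fovy" (degrees; the focal length in pixels is half the picture's height over the tangent of half this angle, whatever the lens; pixels are square), "cx", "cy" (the principal point, pixels), "rvec" (rotation vector, rad) and "tvec" (3), from world to camera coordinates, as OpenCV has them. Camera axes: x right, y down, z forward; pixel columns grow to the right and rows downward; lengths in mm; the calibration is good to about 2 mm. A picture is of the moment at which its call begins. There is no depth.
- order.finish_job(): hands the job in; it is judged then, once.
The state is a dict: "clock": time; "qpos": joint angles; "qd": joint speeds; "tau": joint torques, N m; "eef_pos": TCP position; "tool_rot": TCP orientation; "force": force on the tool from outside, world axes, zero at the start; "torque": the same for the moment, N m; "width": finger opening in mm; "gripper_force": force on a finger pad.
Only numpy, scipy, OpenCV 4.12 (cv2) and the standard library are available. Lean on these libraries where they do the work, as an engineer would, in place of code of your own. Each camera call takes 0.05 s, during which the arm holds its last target. There are 200 camera calls.

### The job

Start the spin of the blood tubes on the bench centrifuge. With a light touch of the fingertips on its knurled rim, turn the black speed dial clockwise, click by click, until its white pointer has clicked into the position at the green dot; only then press the green start button fully down and let go. Do not pinch the dial or press hard on it, and leave the tube rack, the vial and the bottle standing where they are.

Things in the scene. Friction and masses are not known exactly. Their poses are not given: they have to be found in the camera images.
- centrifuge: Cream bench centrifuge, 330 x 250 x 137 mm, fixed. Origin: middle of its underside; x from its front (controls) to its back, y to the operator's left, z up. Rear housing 116 mm high (lid 137) from 70 mm before the origin backwards; before it the control deck slopes down to the front by 15 degrees, from 100 mm high to 75 mm at the front edge, 165 mm before the origin.
- knob: Speed dial on the left of the deck: round black knob, 48 mm across, with a knurled rubber rim of high friction that stands 2 to 21 mm above the deck; dark flat top with a white pointer line. Origin on the dial's axis at deck level; z is the axis, square to the sloping deck, pointing up out of it; x and y turn with the dial.
- green_mark (a point): Centre of the green dot (9 mm across) printed on the deck 35 mm from the dial's axis: the wanted speed. Six white strokes mark the other click positions.
- dial (a joint): Dial angle in rad, growing clockwise seen from above. Seven click positions 30 degrees apart: 0, 0.524, 1.047, 1.571, 2.094 (green dot), 2.618, 3.142. A spring-loaded roller draws the dial into the nearest; about 1.6 N along the rim turns it out of one, and past half-way it falls into the next. Starts one to three clicks before the green dot.
- start (a joint): Travel of the start button in m, 0 up, 0.005 fully down, square to the deck; it springs back. Fully down takes 4 N.
- start_top (a point): Centre of the top of the green start button (24 mm across, in a black bezel 40 mm across) on the right of the deck, 21 mm above the deck (bezel 12 mm); 133 mm to the right of the dial. Its z points square out of the deck.
- tube_rack: Blue rack of capped blood tubes, 75 x 125 x 98 mm, loose, to the left of the centrifuge. Origin under its middle.
- vial: Small glass vaccine vial with a blue band and a metal cap, 22 mm across and 47 mm tall, loose, in front of the centrifuge. Origin under its middle.
- disinfectant: Amber bottle with a white cap, 58 mm across and 125 mm tall, loose, to the right of the centrifuge. Origin under its middle.
Not all that is in view belongs to the job. Leave any red or yellow look-alike of the tube_rack alone.

How it is judged:
By the outcome, as a careful person would: the job done as asked, in the order asked, and still so for the second after the job is handed in, with the robot touching nothing.
It also fails if it takes over 58 s, if anything falls off the work surface, if the arm or the gripper's body presses on something with over 40 N, if the wrist force passes 120 N, or if a joint passes its speed limit or range.

## Working session

There is one attempt and no reset: what is moved stays moved. The work goes in short steps, Python scripts to look and compute and a tool call to move; the robot and the scene stay as the last step left them, time stands still between calls to the robot, and variables do not carry over. Pictures are saved under pics/ and viewed, at most 10 in all, crops included, and the job is handed in when it is done.

Besides the shell and the picture viewer there is one more tool, called after "Request:" by a JSON object that holds its "name" and its "arguments". move_arm: Moves the arm, as the interface text tells. Its arguments: {"type":"object","properties":{"targets":{"type":"string"}},"required":["targets"]}

```bash
mkdir -p pics; ls; cat > h.py <<'E'
import numpy as np, cv2
from cell import read_state, cams, order, ctrl
from scipy.spatial.transform import Rotation as Ro
def get(n,f=None):
    d=cams.get_image(n)
    if f: cv2.imwrite('pics/'+f,d['color'][:,:,::-1])
    return d
def P(d):
    f=d['color'].shape[0]/2/np.tan(np.radians(d['fovy'])/2)
    K=np.array([[f,0,d['cx']],[0,f,d['cy']],[0,0,1]])
    R=cv2.Rodrigues(np.array(d['rvec'],float))[0]; return K,R,np.array(d['tvec'],float).reshape(3)
def ray(d,uv):
    K,R,t=P(d); v=R.T@np.linalg.solve(K,[uv[0],uv[1],1]); return -R.T@t, v/np.linalg.norm(v)
def plane(d,uv,p0,n):
    c,v=ray(d,uv); return c+v*(np.dot(np.subtract(p0,c),n)/np.dot(v,n))
def proj(d,X):
    K,R,t=P(d); x=K@(R@np.asarray(X,float)+t); return x[:2]/x[2]
def tri(*a):
    A=np.zeros((3,3));b=np.zeros(3)
    for d,uv in a:
        c,v=ray(d,uv);M=np.eye(3)-np.outer(v,v);A+=M;b+=M@c
    return np.linalg.solve(A,b)
E
python3 - <<'E'
from h import *
a=get('scene','a.png');b=get('side','b.png')
for d in(a,b):print(d['fovy'],ray(d,(280,210)))
cv2.imwrite('pics/ab.png',np.hstack([cv2.resize(x['color'][:,:,::-1],(400,300)) for x in(a,b)]))
print(read_state())
E
```

```text
pics
56.3955719953136 (array([1190.87055274,  114.10238483,  793.06059484]), array([-0.65288004, -0.08632054, -0.75252669]))
52.423857655916535 (array([ 253.36908302, -616.91339915,  514.47993295]), array([ 0.36877576,  0.7873362 , -0.494071  ]))
{'clock': 0.1, 'qpos': array([ 1.13620909,  0.62926383,  0.03844094,  1.51828024, -0.02699335,
        0.99626652, -0.02001412]), 'qd': array([ 0.00090049, -0.00182128, -0.00136318, -0.00157289, -0.00110309,
        0.00029622,  0.00066547]), 'tau': array([ 2.37163003e-03, -5.64534974e+01,  1.23030379e+00, -1.93973279e+01,
        1.12476374e-02,  5.46387761e-03, -1.05573636e-05]), 'eef_pos': array([ 234.12618378, -605.72548335,  204.07047904]), 'tool_rot': array([-3.13989271e+00,  2.10625987e-05,  3.68779563e-01]), 'force': array([-0.26266966, -0.42006533, -0.05879768]), 'torque': array([ 0.060284  , -0.0526214 , -0.00986911]), 'gripper_force': 0.0, 'width': 85.84618371324508}
```

View pics/a.png

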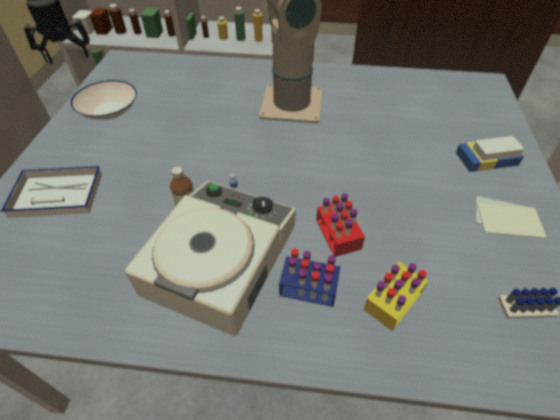

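View pics/b.png

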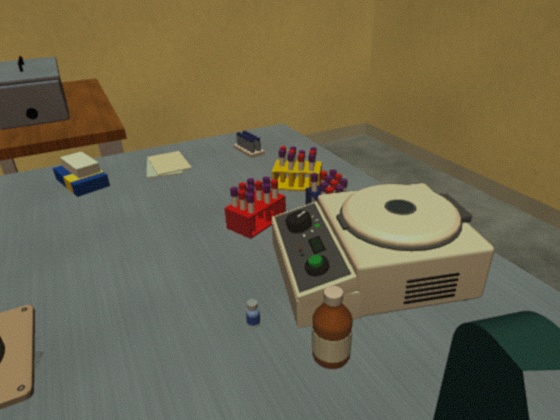

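Scene view: the dial is near (263,204) and the green button near (214,188). In the side view they are near (299,220) and (317,262). The only blue rack of full size is at scene (310,278). I'll enlarge both control decks to refine these.

```bash
python3 - <<'E'
from h import *
a=get('scene');b=get('side')
A=cv2.resize(a['color'][165:240,170:310,::-1],None,fx=5,fy=5,interpolation=2)[:300*2]
B=cv2.resize(b['color'][190:320,260:360,::-1],None,fx=4,fy=4,interpolation=2)
im=np.zeros((375+0,0,3),np.uint8)
A=cv2.resize(a['color'][170:230,195:295,::-1],(400,240),interpolation=2)
B=cv2.resize(b['color'][195:285,265:355,::-1],(540,540),interpolation=2)[:, :400]
B=cv2.resize(b['color'][195:285,270:336,::-1],(396,540),interpolation=2)
c=np.zeros((540,796,3),np.uint8);c[:240,:400]=A;c[:,400:]=B
cv2.imwrite('pics/c.png',c)
def blob(d,box,f):
    u0,v0,u1,v1=box;i=d['color'][v0:v1,u0:u1].astype(int);m=f(i).astype(np.uint8)
    n,l,s,ce=cv2.connectedComponentsWithStats(m)
    return [(s[k,4],np.round(ce[k]+[u0,v0],1)) for k in range(1,n) if s[k,4]>1]
g=lambda i:(i[...,1]>i[...,0]+25)&(i[...,1]>i[...,2]+20)
print(blob(a,(195,170,295,230),g));print(blob(b,(265,195,355,285),g))
X=tri((a,(214,188)),(b,(317,260)));Y=tri((a,(263,204)),(b,(299,219)));print(X,Y,np.linalg.norm(X-Y))
E
```

```text
[(np.int32(60), array([213.3, 187.2])), (np.int32(11), array([250.2, 212.2]))]
[(np.int32(14), array([316.9, 224.9])), (np.int32(144), array([315. , 260.2]))]
[ 540.49167917 -135.79134413  102.65308509] [577.35848437  -7.70976418 101.91242938] 133.28391132872724
```

View pics/c.png

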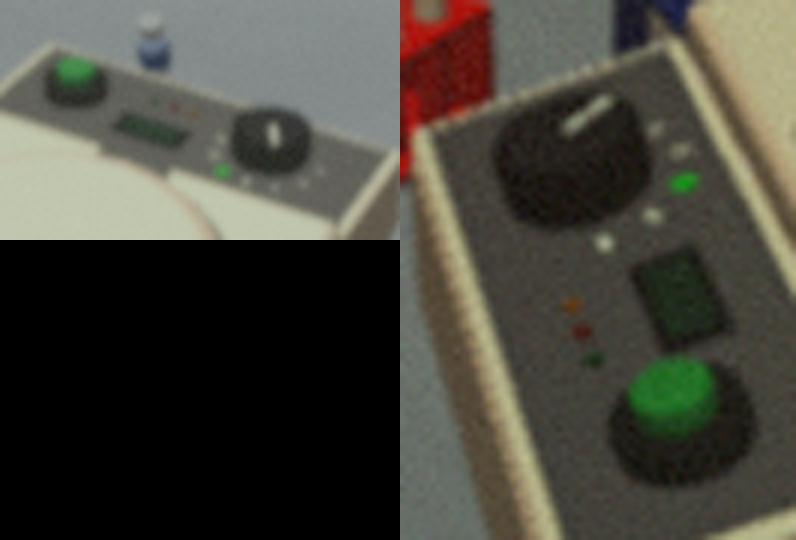

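The enlarged crop shows one black dial with a white pointer to the back-left, and one green dot beside it at side pixel (317,225). The green button sits in its black bezel. The two points come out 133.3 mm apart, against 133 given. Next I work out the frame and the first moves.

```bash
cat > fr.py <<'E'
from h import *
def frame(B,D):
    y=D-B; y[2]=0; y/=np.linalg.norm(y); x=np.array([y[1],-y[0],0]); 
    n=-np.sin(np.radians(15))*x+np.array([0,0,np.cos(np.radians(15))])
    s=np.cross(y,n)  # up-slope
    return s,y,n
E
python3 - <<'E'
from fr import *
a=get('scene');b=get('side')
B=tri((a,(213.7,187.5)),(b,(315.3,259.2)));D=tri((a,(262.9,203.5)),(b,(298.8,219.2)));G=tri((a,(250.2,212.2)),(b,(316.9,224.9)))
print('B',B,'D',D,'G',G,np.linalg.norm(B-D))
s,y,n=frame(B,D);print('s',s,'y',y,'n',n)
print('dot in deck frame',[(G-D)@v for v in(s,y,n)],'B',[(B-D)@v for v in(s,y,n)])
f=lambda X:np.degrees(np.arctan2(-(X-D)@y,(X-D)@s))%360  # cw from up-slope
print('green',f(G))
top=lambda px:plane(b,(270+(px[0]-400)/6,195+px[1]/6),D,n)
dk=lambda px:plane(b,(270+(px[0]-400)/6,195+px[1]/6),G,n)
p,q=top((567,132)),top((612,99));print('ptr',f(p),f(q),f(q-p+D),[np.linalg.norm(v-D) for v in(p,q)])
for px in((605,243),(653,215),(684,183),(681,150),(657,128)):X=dk(px);print('stroke',f(X),np.linalg.norm((X-D)-((X-D)@n)*n))
S=read_state();R=Ro.from_euler('xyz',S['tool_rot'])
for sg in(1,-1):
    Rt=np.column_stack([sg*y,sg*s*1.0,-n]); Rt[:,1]=np.cross(Rt[:,2],Rt[:,0]); T=Ro.from_matrix(Rt)
    print(sg,Rt[:,1],'rotvec tool deg',np.degrees((R.inv()*T).as_rotvec()))
E
```

```text
B [ 538.80461151 -135.6745007   103.98512327] D [576.36000684  -8.28447484 102.22727718] G [601.010508   -34.52532726  95.95730857] 132.82212326537976
s [ 0.92650299 -0.27313901  0.25881905] y [0.28277431 0.95918647 0.        ] n [-0.24825573  0.07318738  0.96592583]
dot in deck frame [np.float64(28.383376147363002), np.float64(-18.199342094010213), np.float64(-14.096451872019989)] B [np.float64(0.45496404752275077), np.float64(-132.81049057146444), np.float64(1.6979489409720765)]
green 32.66788013270901
ptr 271.06052598962196 315.1126597623439 331.0408409809167 [np.float64(7.82323290720535), np.float64(24.682867266609012)]
stroke 91.88709558821044 36.561879338085696
stroke 63.2110306141758 34.76130278980039
stroke 35.43733348305836 35.01188057269545
stroke 4.203593093013999 32.25420175009774
stroke 333.18583002699046 31.682505915050907
1 [ 0.92650299 -0.27313901  0.25881905] rotvec tool deg [-13.96638644   6.84581793 -52.13966807]
-1 [-0.92650299  0.27313901 -0.25881905] rotvec tool deg [  8.19280903  16.71442887 126.67432349]
```

The green dot is at 33° clockwise from up-slope and the pointer at about 331°, so it should be two clicks away. I'll turn the tool square to the deck and shut the fingers.

Request:
{"name": "move_arm", "arguments": {"targets": "-1 0 0 -3 -1.75 0.86 -6.52; -1 0 0 -3 -1.75 0.86 -6.52; -1 0 0 0 -1.75 0.86 -6.52; -1 0 0 0 -1.75 0.86 -6.52; -1 0 0 0 -1.75 0.86 -6.52"}}

```text
clock: 0.72
eef_pos: [233.9, -605.6, 265.9]
tool_rot: [2.973, -0.027, 0.948]
force: [0.8, 0.1, -0.4]
width: 25.6
gripper_force: 0.0
```

Request:
{"name": "move_arm", "arguments": {"targets": "-1 0 0 0 -1.75 0.86 -6.52; -1 0 0 0 -1.75 0.86 -6.52; -1 0 0 0 -1.75 0.86 -6.52; -1 0 0 0 0 0 0"}}

```text
clock: 1.05
eef_pos: [230.5, -606.2, 264.3]
tool_rot: [2.879, 0.0, 1.284]
force: [-1.7, -1.0, -0.8]
width: -0.1
gripper_force: 0.0
```

```bash
cat >> fr.py <<'E'
B0=np.array([538.8,-135.7,104.]);D0=np.array([576.4,-8.3,102.2])
def go(X,D=D0,B=B0):
    S=read_state();R=Ro.from_euler('xyz',S['tool_rot']);s,y,n=frame(B,D)
    T=Ro.from_matrix(np.column_stack([y,s,-n]))
    print('t',S['clock'],'tcp',S['eef_pos'].round(1),'rel D',[round(float((S['eef_pos']-D)@v),1) for v in(s,y,n)],'rot err',np.degrees((R.inv()*T).as_rotvec()).round(2),'F s,y,n',[round(float(S['force']@v),2) for v in(s,y,n)],'w',S['width'])
    if X is not None: print('shift cm',(R.inv().apply(D+X[0]*s+X[1]*y+X[2]*n-S['eef_pos'])/10).round(2))
E
python3 - <<'E'
from fr import *
go((-75,0,70))
a=get('scene');b=get('side')
print('bottle cap',tri((a,(178,172)),(b,(334,294))),'vial',tri((a,(233,177)),(b,(252,303))))
E
```

```text
t 1.05 tcp [ 230.5 -606.2  264.3] rel D [-115.0, -671.3, 198.6] rot err [ 0.02  0.01 -0.01] F s,y,n [-1.48, -1.39, -0.41] w -0.13658348928762878
shift cm [67.13  3.98 12.84]
bottle cap [ 510.4290388  -232.96535292  117.47905732] vial [ 432.44269704 -115.28899779   40.48240954]
```

Request:
{"name": "move_arm", "arguments": {"targets": "-1 3.95 0.23 0 0 0 0; -1 3.95 0.23 0 0 0 0; -1 3.95 0.23 0 0 0 0; -1 3.95 0.23 0 0 0 0; -1 3.95 0.23 0 0 0 0"}}

```text
clock: 1.57
eef_pos: [301.3, -417.2, 268.1]
tool_rot: [2.878, -0.0, 1.283]
force: [0.9, 1.2, 0.2]
width: -0.3
gripper_force: 0.0
```

Request:
{"name": "move_arm", "arguments": {"targets": "-1 3.95 0.23 0 0 0 0; -1 3.95 0.23 0 0 0 0; -1 3.95 0.23 0 0 0 0; -1 3.95 0.23 0 0 0 0; -1 3.95 0.23 0 0 0 0"}}

```text
clock: 1.98
eef_pos: [367.3, -230.7, 271.4]
tool_rot: [2.877, 0.0, 1.283]
force: [1.4, -1.0, -0.2]
width: -0.1
gripper_force: 0.0
```

Request:
{"name": "move_arm", "arguments": {"targets": "-1 3.95 0.23 2 0 0 0; -1 3.95 0.23 2 0 0 0; -1 3.95 0.23 2 0 0 0; -1 3.95 0.23 2 0 0 0; -1 3.95 0.23 2 0 0 0"}}

```text
clock: 2.4
eef_pos: [445.7, -80.0, 190.9]
tool_rot: [2.878, 0.001, 1.281]
force: [2.2, 0.2, 0.6]
width: -0.0
gripper_force: 0.0
```

Request:
{"name": "move_arm", "arguments": {"targets": "-1 3.95 0.23 2 0 0 0; -1 3.95 0.23 1 0 0 0; -1 0 0 0 0 0 0; -1 0 0 0 0 0 0"}}

```text
clock: 2.73
eef_pos: [477.8, -8.4, 165.0]
tool_rot: [2.88, 0.0, 1.292]
force: [-1.1, -0.9, -0.4]
width: -0.1
gripper_force: 0.0
```

```bash
python3 - <<'E'
from fr import *
go((-60,0,0))
w=get('wrist','w.png');print(proj(w,D0),proj(w,B0),proj(w,read_state()['eef_pos']))
E
```

```text
t 2.7333 tcp [477.8  -8.4 165. ] rel D [-75.0, -28.0, 85.2] rot err [ 0.01 -0.11  0.44] F s,y,n [-0.84, -1.21, -0.2] w -0.1404434718098851
shift cm [2.78 1.52 8.52]
[387.4965031  157.60451108] [372.89167084 328.11454188] [276.4082974  251.32023135]
```

View pics/w.png

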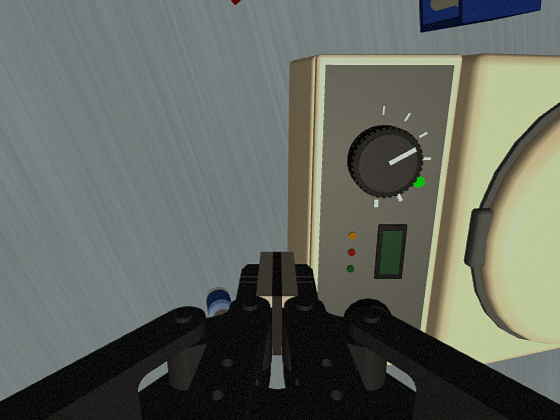

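The wrist view shows the dial top near (388,164), the pointer toward (416,150), the third stroke at (423,134), and the green dot at (419,182). The pointer is on click 3 of 7, two clicks before green. Now I refine with all three views.

```bash
python3 - <<'E'
from fr import *
a=get('scene');b=get('side');w=get('wrist')
s,y,n=frame(B0,D0)
i=w['color'].astype(int);m=(i[...,1]>i[...,0]+60)&(i[...,1]>i[...,2]+60);m[:150]=0;m[210:]=0;m[:,:400]=0
v,u=np.nonzero(m);g=(u.mean(),v.mean());print('g',g,len(u))
G=tri((a,(250.2,212.2)),(b,(316.9,224.9)),(w,g));print('G',G,'rel',[(G-D0)@k for k in(s,y,n)])
print([np.round(proj(c,G),1) for c in(a,b,w)])
# top disc: dark, low
D=tri((a,(262.9,203.5)),(b,(298.8,219.2)),(w,(388.5,165)));print('D',D,[np.round(proj(c,D),1) for c in(a,b,w)])
st=[(384,110),(407,117),(423,134),(427,158),g,(400,198),(376,203)]
for dn in(-14,-17,-21):
    X=np.array([plane(w,q,D0+dn*n,n)-D0 for q in st]);x2=np.column_stack([X@s,X@y])
    A=np.c_[2*x2,np.ones(7)];c=np.linalg.lstsq(A,(x2**2).sum(1),rcond=None)[0]
    print(dn,'centre s,y',c[:2],'r',np.sqrt(c[2]+c[0]**2+c[1]**2),np.degrees(np.arctan2(-(x2[:,1]-c[1]),x2[:,0]-c[0])).round())
E
```

```text
g (np.float64(419.04040404040404), np.float64(170.9090909090909)) 99
G [600.66262973 -35.31812962  96.28583297] rel [np.float64(28.33394108924187), np.float64(-19.045274845415044), np.float64(-13.714852881979853)]
[array([249.9, 211.9]), array([317., 225.]), array([418.9, 169.6])]
D [574.25475606 -13.69686087 104.45022495] [array([260.6, 202.1]), array([299. , 219.6]), array([387.5, 155.3])]
-14 centre s,y [ -1.29093884 -10.73384818] r 33.74390784320119 [-88. -59. -30.  -0.  17.  59.  89.]
-17 centre s,y [ -0.47360769 -11.28655878] r 34.12127760030724 [-88. -59. -30.  -0.  17.  59.  89.]
-21 centre s,y [  0.61616717 -12.02350625] r 34.62443727644869 [-88. -59. -30.  -0.  17.  59.  89.]
```

```bash
python3 - <<'E'
from fr import *
go((-60,-7,-5))
E
```

```text
t 2.9333 tcp [476.3 -15.6 165.7] rel D [-74.3, -35.4, 85.7] rot err [ 0.03  0.16 -0.22] F s,y,n [0.28, -0.61, 0.28] w 0.142998992830914
shift cm [2.87 1.42 9.06]
```

Request:
{"name": "move_arm", "arguments": {"targets": "-1 1.4 0.7 3 0 0 0; -1 1.4 0.7 3 0 0 0; -1 0 0 3 0 0 0; -1 0 0 0 0 0 0; -1 0 0 0 0 0 0"}}

```text
clock: 3.35
eef_pos: [513.8, -0.3, 96.6]
tool_rot: [2.884, 0.008, 1.279]
force: [-0.1, 0.1, -1.3]
width: -0.1
gripper_force: 0.0
```

```bash
python3 - <<'E'
from fr import *
go((-41,-7,-5))
w=get('wrist','w2.png')
E
```

```text
t 3.35 tcp [ 5.138e+02 -3.000e-01  9.660e+01] rel D [-61.6, -10.0, 10.7] rot err [-0.23  0.49 -0.16] F s,y,n [-0.49, 0.09, -1.22] w -0.051068995983253984
shift cm [0.32 2.07 1.56]
```

View pics/w2.png

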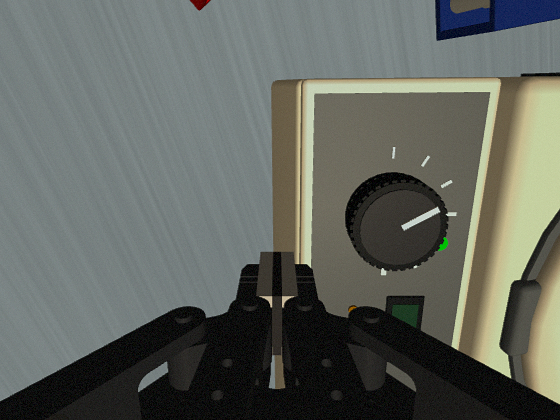

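The wrist view shows the fingertips at (278,255) and the dial centre at (403,228). The pointer is still on the third stroke. Next I lower and approach the front of the rim.

Request:
{"name": "move_arm", "arguments": {"targets": "-1 0.3 0.5 0.8 0 0 0; -1 0 0.5 0.7 0 0 0; -1 0 0.3 0 0 0 0; -1 0 0 0 0 0 0; -1 0 0 0 0 0 0"}}

```text
clock: 3.82
eef_pos: [531.4, -0.6, 86.3]
tool_rot: [2.881, 0.007, 1.281]
force: [-0.8, -0.6, -0.4]
width: -0.0
gripper_force: 0.0
```

```bash
python3 - <<'E'
from fr import *
go((-41,-7,-5))
E
```

```text
t 3.8167 tcp [531.4  -0.6  86.3] rel D [-47.9, -5.4, -3.6] rot err [-0.09  0.41 -0.04] F s,y,n [-0.66, -0.75, -0.24] w -0.01788040324998369
shift cm [-0.16  0.69  0.14]
```

Request:
{"name": "move_arm", "arguments": {"targets": "-1 -0.05 0.2 0 0 0 0; -1 -0.05 0.2 0.1 0 0 0; -1 0 0.1 0 0 0 0; -1 0 0 0 0 0 0; -1 0 0 0 0 0 0"}}

```text
clock: 4.23
eef_pos: [535.9, -2.5, 86.0]
tool_rot: [2.882, 0.007, 1.283]
force: [0.5, -0.7, -0.1]
width: 0.2
gripper_force: 0.0
```

Request:
{"name": "move_arm", "arguments": {"targets": "-1 0 0.1 0 0 0 0; -1 0 0.1 0 0 0 0; -1 0 0 0 0 0 0; -1 0 0 0 0 0 0"}}

```text
clock: 4.57
eef_pos: [537.8, -3.0, 86.5]
tool_rot: [2.882, 0.007, 1.283]
force: [-0.2, 0.5, 0.0]
width: 0.6
gripper_force: 0.0
```

```bash
python3 - <<'E'
from fr import *
go(None)
w=get('wrist','w3.png')
E
```

```text
t 4.5667 tcp [537.8  -3.   86.5] rel D [-41.3, -5.8, -5.2] rot err [-0.14  0.4   0.04] F s,y,n [-0.31, 0.45, 0.13] w 0.6178462591627178
```

View pics/w3.png

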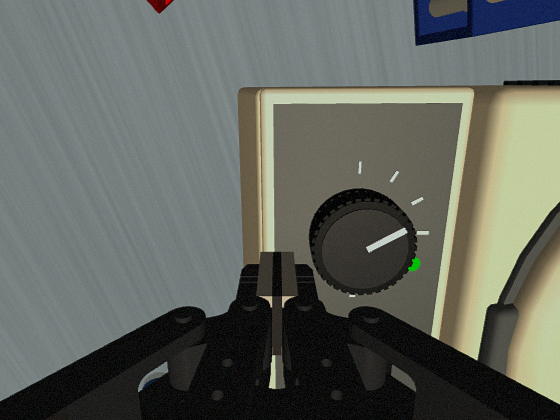

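The tip's edge (297) is still about 15 px short of the rim (312), some 7 mm. I'll creep closer.

Request:
{"name": "move_arm", "arguments": {"targets": "-1 -0.05 0.15 0 0 0 0; -1 -0.05 0.15 0 0 0 0; -1 0 0.1 0 0 0 0; -1 0 0 0 0 0 0; -1 0 0 0 0 0 0"}}

```text
clock: 5.03
eef_pos: [541.3, -5.1, 87.5]
tool_rot: [2.882, 0.007, 1.282]
force: [0.2, -0.7, -0.3]
width: -0.4
gripper_force: 0.0
```

Request:
{"name": "move_arm", "arguments": {"targets": "-1 0 0.05 0 0 0 0; -1 0 0.05 0 0 0 0; -1 0 0 0 0 0 0; -1 0 0 0 0 0 0"}}

```text
clock: 5.37
eef_pos: [542.1, -5.3, 87.8]
tool_rot: [2.882, 0.007, 1.283]
force: [0.1, 0.5, 0.2]
width: -0.3
gripper_force: 0.0
```

```bash
python3 - <<'E'
from fr import *
go(None)
E
```

```text
t 5.3667 tcp [542.1  -5.3  87.8] rel D [-36.3, -6.8, -5.2] rot err [-0.14  0.41  0.04] F s,y,n [-0.03, 0.54, 0.25] w -0.31144276244963753
```

Still free. I continue in half-millimetre steps.

Request:
{"name": "move_arm", "arguments": {"targets": "-1 0 0.05 0 0 0 0; -1 0 0.05 0 0 0 0; -1 0 0 0 0 0 0; -1 0 0 0 0 0 0"}}

```text
clock: 5.7
eef_pos: [543.1, -5.6, 88.0]
tool_rot: [2.882, 0.007, 1.283]
force: [0.2, 0.5, 0.2]
width: -0.2
gripper_force: 0.0
```

Request:
{"name": "move_arm", "arguments": {"targets": "-1 0 0.05 0 0 0 0; -1 0 0.05 0 0 0 0; -1 0 0 0 0 0 0; -1 0 0 0 0 0 0"}}

```text
clock: 6.03
eef_pos: [544.0, -5.9, 88.3]
tool_rot: [2.882, 0.007, 1.283]
force: [0.2, 0.1, -0.1]
width: -0.1
gripper_force: 0.0
```

```bash
python3 - <<'E'
from fr import *
go(None)
E
```

```text
t 6.0333 tcp [544.   -5.9  88.3] rel D [-34.3, -6.9, -5.2] rot err [-0.13  0.4   0.04] F s,y,n [0.1, 0.1, -0.16] w -0.12323992348682561
```

Request:
{"name": "move_arm", "arguments": {"targets": "-1 0 0.05 0 0 0 0; -1 0 0.05 0 0 0 0; -1 0 0 0 0 0 0"}}

```text
clock: 6.28
eef_pos: [545.0, -6.1, 88.6]
tool_rot: [2.882, 0.007, 1.283]
force: [0.3, 0.3, -0.2]
width: -0.2
gripper_force: 0.0
```

Request:
{"name": "move_arm", "arguments": {"targets": "-1 0 0.05 0 0 0 0; -1 0 0 0 0 0 0"}}

```text
clock: 6.45
eef_pos: [545.5, -6.3, 88.7]
tool_rot: [2.882, 0.007, 1.283]
force: [0.9, 0.4, -0.6]
width: 0.2
gripper_force: 0.0
```

```bash
python3 - <<'E'
from fr import *
go(None)
w=get('wrist','w4.png')
E
```

```text
t 6.45 tcp [545.5  -6.3  88.7] rel D [-32.7, -6.8, -5.2] rot err [-0.13  0.4   0.04] F s,y,n [0.52, 0.66, -0.79] w 0.24747064578637176
```

View pics/w4.png

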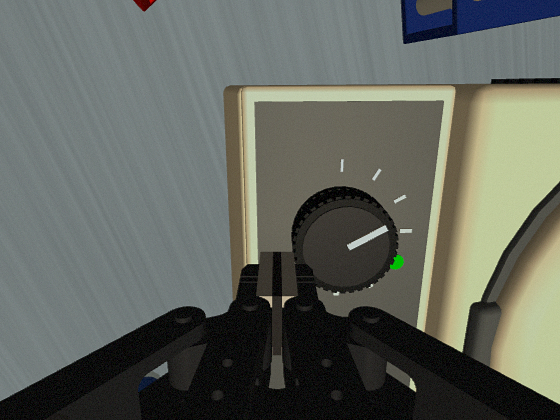

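The wrist view shows the tip edge (297,253) at the rim's left edge (about 295,245). Contact is imminent and the pointer has not moved.

Request:
{"name": "move_arm", "arguments": {"targets": "-1 0 0.05 0 0 0 0; -1 0 0 0 0 0 0"}}

```text
clock: 6.67
eef_pos: [545.9, -6.4, 88.8]
tool_rot: [2.882, 0.007, 1.283]
force: [0.2, -0.4, 1.1]
width: -0.1
gripper_force: 0.0
```

Request:
{"name": "move_arm", "arguments": {"targets": "-1 0 0.05 0 0 0 0; -1 0 0 0 0 0 0"}}

```text
clock: 6.83
eef_pos: [546.4, -6.6, 89.0]
tool_rot: [2.882, 0.007, 1.283]
force: [-0.9, 0.0, 0.0]
width: -0.1
gripper_force: 0.0
```

Request:
{"name": "move_arm", "arguments": {"targets": "-1 0 0.05 0 0 0 0; -1 0 0 0 0 0 0"}}

```text
clock: 7.0
eef_pos: [546.8, -6.7, 89.1]
tool_rot: [2.882, 0.007, 1.283]
force: [0.1, -0.6, -0.2]
width: -0.3
gripper_force: 0.0
```

Request:
{"name": "move_arm", "arguments": {"targets": "-1 0 0.05 0 0 0 0; -1 0 0 0 0 0 0"}}

```text
clock: 7.17
eef_pos: [547.3, -6.9, 89.2]
tool_rot: [2.882, 0.007, 1.283]
force: [-0.1, 0.0, 0.9]
width: 0.0
gripper_force: 0.0
```

Request:
{"name": "move_arm", "arguments": {"targets": "-1 0 0.05 0 0 0 0; -1 0 0 0 0 0 0"}}

```text
clock: 7.33
eef_pos: [547.7, -7.0, 89.3]
tool_rot: [2.882, 0.007, 1.283]
force: [0.7, 0.7, -0.4]
width: 0.0
gripper_force: 0.0
```

Request:
{"name": "move_arm", "arguments": {"targets": "-1 0 0.05 0 0 0 0; -1 0 0 0 0 0 0"}}

```text
clock: 7.5
eef_pos: [548.2, -7.1, 89.5]
tool_rot: [2.882, 0.007, 1.283]
force: [-0.8, 0.3, 0.7]
width: -0.2
gripper_force: 0.0
```

Request:
{"name": "move_arm", "arguments": {"targets": "-1 0 0.05 0 0 0 0; -1 0 0 0 0 0 0"}}

```text
clock: 7.67
eef_pos: [548.7, -7.2, 89.6]
tool_rot: [2.882, 0.007, 1.283]
force: [-0.1, 0.6, 0.4]
width: -0.0
gripper_force: 0.0
```

Request:
{"name": "move_arm", "arguments": {"targets": "-1 0 0.05 0 0 0 0; -1 0 0 0 0 0 0"}}

```text
clock: 7.83
eef_pos: [549.1, -7.4, 89.7]
tool_rot: [2.882, 0.007, 1.283]
force: [-0.6, 0.1, -0.2]
width: -0.3
gripper_force: 0.0
```

```bash
python3 - <<'E'
from fr import *
go(None)
w=get('wrist','w5.png')
c=cv2.resize(w['color'][170:320,200:400,::-1],(800,600),interpolation=2);cv2.imwrite('pics/w5c.png',c)
E
```

```text
t 7.8333 tcp [549.1  -7.4  89.7] rel D [-28.8, -6.9, -5.2] rot err [-0.13  0.41  0.04] F s,y,n [-0.6, -0.07, -0.01] w -0.32269690730625306
```

View pics/w5c.png

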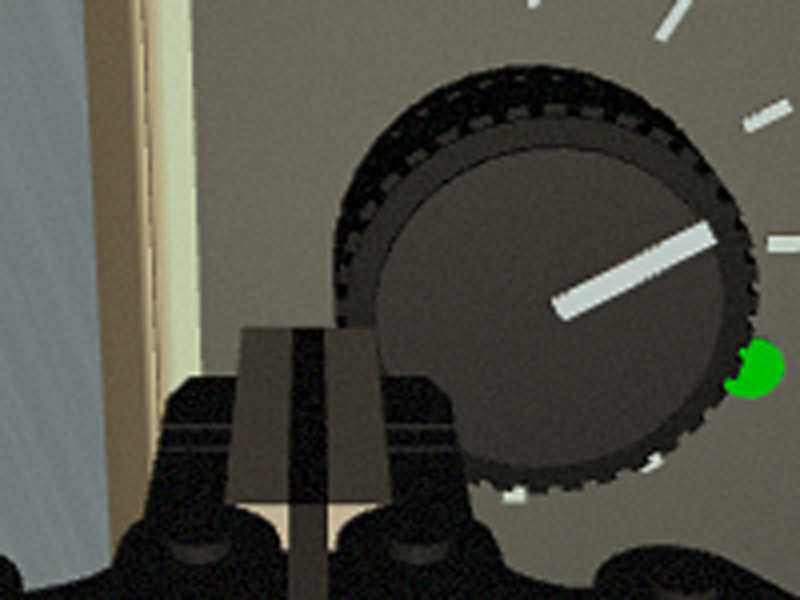

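The crop shows the fingertip outline (x 238–378) overlapping the rim edge (345) without any force. I'll check the relative height from the apparent dial size.

```bash
python3 - <<'E'
from fr import *
w=get('wrist');K,R,t=P(w);s,y,n=frame(B0,D0);f=K[0,0]
T=read_state()['eef_pos'];print('f',f,'tcp cam',R@T+t,'axes in cam s,y,n',R@s,R@y,R@n)
u=lambda x,yy:(200+x/4,170+yy/4)
# left/right rim points at top ring
for dia in(46,48):
  L,Rr=u(340,305),u(757,290)
  best=min(np.arange(-20,25,.25),key=lambda h:abs(np.linalg.norm(plane(w,L,D0+h*n,n)-plane(w,Rr,D0+h*n,n))-dia))
  C=plane(w,u(550,297),D0+best*n,n);print(dia,'top h rel D0',best,'centre',[(C-D0)@k for k in(s,y)])
for h in(-14,-17,-21): # deck, strokes 3 and green
  G=plane(w,u(757,368),D0+h*n,n);print('G',h,[(G-D0)@k for k in(s,y)])
for px in((238,330),(378,330)):
  X=plane(w,u(*px),T,n);print('tip',[(X-T)@k for k in(s,y)])
E
```

```text
f 378.4526102285178 tcp cam [-1.41788418e-01  2.09631207e+01  1.82686805e+02] axes in cam s,y,n [ 0.99999704  0.00165916 -0.00177811] [ 0.00105899 -0.95525408 -0.29578459] [-0.0021893   0.29578183 -0.95525301]
46 top h rel D0 9.0 centre [np.float64(-1.7850384353021476), np.float64(-0.16722564146242536)]
48 top h rel D0 2.25 centre [np.float64(-0.6192463919826315), np.float64(-3.11965089283659)]
G -14 [np.float64(29.31036225463469), np.float64(-20.08839258410076)]
G -17 [np.float64(30.28794521964854), np.float64(-21.56762354828914)]
G -21 [np.float64(31.5913891730003), np.float64(-23.539931500540295)]
tip [np.float64(-8.171177409828257), np.float64(-3.9816303203059427)]
tip [np.float64(8.83238906973921), np.float64(-3.946366622773835)]
```

The fingertip's seen edge disagrees with where the TCP should project. I'll check the tip's height in the side and scene views, with the TCP marked.

```bash
python3 - <<'E'
from fr import *
T=read_state()['eef_pos'];s,y,n=frame(B0,D0);o=[]
for c in('side','scene'):
    d=get(c);p=proj(d,T);u,v=np.round(p).astype(int);k=6;x0,y0=u-33,v-50
    im=cv2.resize(d['color'][y0:y0+100,x0:x0+66,::-1],None,fx=k,fy=k,interpolation=2).copy()
    for X,col in((T,(0,0,255)),(T+30*n,(255,255,0)),(T+11*y,(255,0,255))):
        q=((proj(d,X)-[x0,y0]+.5)*k).astype(int);cv2.circle(im,tuple(int(z) for z in q),4,col,1)
    o.append(im);print(c,p,x0,y0)
cv2.imwrite('pics/t.png',np.hstack(o))
E
```

```text
side [285.61687267 228.27527279] 253 178
scene [265.06244528 198.8661731 ] 232 149
```

View pics/t.png

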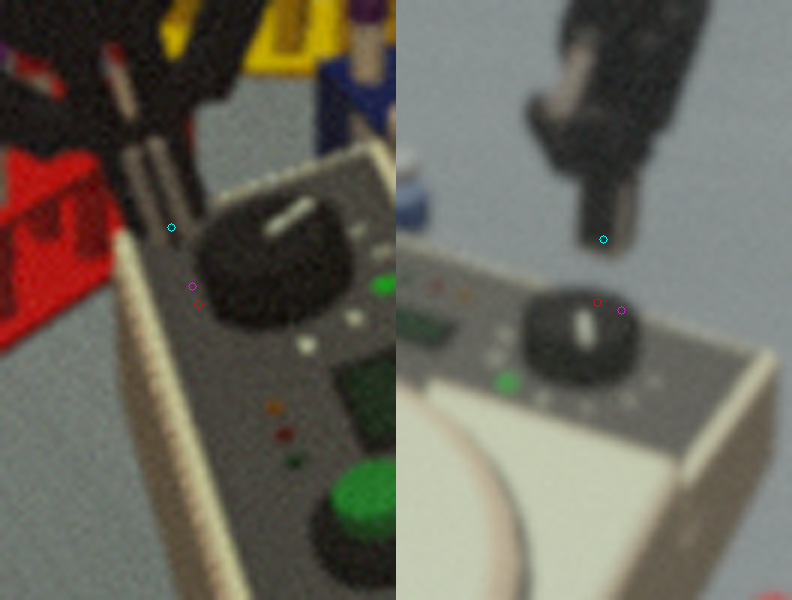

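Both views show the real fingertips ending well above the nominal TCP (red), close to the +30 mm mark (cyan). So the tips are passing above the dial. I'll measure that offset.

```bash
python3 - <<'E'
from fr import *
a=get('scene');b=get('side');T=read_state()['eef_pos'];s,y,n=frame(B0,D0)
X=tri((b,(253+163/6,178+243/6)),(a,(232+207/6,149+250/6)))
print([(X-T)@k for k in(s,y,n)],proj(a,X)-[266.5,190.7],proj(b,X)-[280.2,218.5])
w=get('wrist')
for h in(20,25,30):
  L,Rr=[plane(w,(200+x/4,252.5),T+h*n,n)-T for x in(238,378)];print(h,[(L@k,Rr@k) for k in(s,y)])
print(ctrl.pinch_z,[k for k in dir(ctrl) if k[0]!='_'])
E
```

```text
[np.float64(-2.972216952582793), np.float64(1.0492976918425332), np.float64(23.075092009171335)] [ 0.1885436 -0.2362269] [0.27302648 0.19397547]
20 [(np.float64(-7.177455861034833), np.float64(7.806517279509865)), (np.float64(5.307927576661021), np.float64(5.340799158323199))]
25 [(np.float64(-6.921673240860048), np.float64(7.55716847936714)), (np.float64(7.626596746541396), np.float64(7.658360179611942))]
30 [(np.float64(-6.665890620685263), np.float64(7.307819679224307)), (np.float64(9.945265916421796), np.float64(9.975921200900682))]
18.700000000000003 ['MotionError', 'pinch_z']
```

The tips end about 26 mm behind the nominal TCP. I back off, go 25 mm deeper, then approach again.

Request:
{"name": "move_arm", "arguments": {"targets": "-1 0 -0.7 0 0 0 0; -1 0 -0.7 0.3 0 0 0; -1 0 0 0.8 0 0 0; -1 0 0 0.8 0 0 0; -1 0 0 0 0 0 0"}}

```text
clock: 8.6
eef_pos: [540.2, -5.1, 66.7]
tool_rot: [2.884, 0.008, 1.283]
force: [0.1, -1.1, -0.4]
width: -0.3
gripper_force: 0.0
```

Request:
{"name": "move_arm", "arguments": {"targets": "-1 0 0 0.3 0 0 0; -1 0 0 0.3 0 0 0; -1 0 0 0 0 0 0; -1 0 0 0 0 0 0"}}

```text
clock: 8.93
eef_pos: [542.2, -5.5, 62.1]
tool_rot: [2.882, 0.007, 1.283]
force: [-0.1, -0.4, -0.4]
width: -0.1
gripper_force: 0.0
```

```bash
python3 - <<'E'
from fr import *
go((-35,-7,-30))
E
```

```text
t 8.9333 tcp [542.2  -5.5  62.1] rel D [-42.9, -7.0, -30.0] rot err [-0.14  0.4   0.05] F s,y,n [-0.07, -0.44, -0.44] w -0.12678548262039155
shift cm [ 0.    0.79 -0.  ]
```

Request:
{"name": "move_arm", "arguments": {"targets": "-1 0 0.2 0 0 0 0; -1 0 0.2 0 0 0 0; -1 0 0.2 0 0 0 0; -1 0 0 0 0 0 0; -1 0 0 0 0 0 0"}}

```text
clock: 9.35
eef_pos: [546.8, -6.9, 63.3]
tool_rot: [2.883, 0.007, 1.283]
force: [-4.7, 1.1, 0.3]
width: -0.3
gripper_force: 2.2
```

Request:
{"name": "move_arm", "arguments": {"targets": "-1 0 0.1 0 0 0 0; -1 0 0.05 0 0 0 0; -1 0 0 0 0 0 0; -1 0 0 0 0 0 0"}}

```text
clock: 9.68
eef_pos: [547.0, -7.0, 63.2]
tool_rot: [2.885, 0.007, 1.284]
force: [-8.0, 1.9, 2.1]
width: -0.3
gripper_force: 3.8
```

Request:
{"name": "move_arm", "arguments": {"targets": "-1 0 0.05 0 0 0 0; -1 0 0 0 0 0 0; -1 0 0 0 0 0 0"}}

```text
clock: 9.93
eef_pos: [547.1, -7.0, 63.2]
tool_rot: [2.886, 0.008, 1.284]
force: [-8.3, 2.6, 2.5]
width: 0.2
gripper_force: 4.3
```

Request:
{"name": "move_arm", "arguments": {"targets": "-1 0 0.05 0 0 0 0; -1 0 0 0 0 0 0; -1 0 0 0 0 0 0"}}

```text
clock: 10.18
eef_pos: [547.1, -7.0, 63.2]
tool_rot: [2.886, 0.008, 1.284]
force: [-9.2, 2.4, 2.5]
width: -0.2
gripper_force: 4.8
```

Rim contact: about 9 N, more than I want. I ease off to about 3–4 N and roll along the tangent (+y), which is clockwise at the front.

Request:
{"name": "move_arm", "arguments": {"targets": "-1 0 -0.2 0 0 0 0; -1 0 -0.05 0 0 0 0; -1 0 0 0 0 0 0"}}

```text
clock: 10.43
eef_pos: [547.0, -7.0, 63.3]
tool_rot: [2.883, 0.007, 1.283]
force: [-6.0, 1.4, 0.8]
width: -0.0
gripper_force: 2.9
```

Request:
{"name": "move_arm", "arguments": {"targets": "-1 0.2 0 0 0 0 0; -1 0.2 0 0 0 0 0; -1 0.2 0 0 0 0 0; -1 0 0 0 0 0 0; -1 0 0 0 0 0 0"}}

```text
clock: 10.85
eef_pos: [548.6, -1.5, 63.2]
tool_rot: [2.883, 0.008, 1.283]
force: [-6.3, 2.5, 1.4]
width: -0.3
gripper_force: 3.2
```

```bash
cat > ptr.py <<'E'
from fr import *
# pointer angle (deg cw from up-slope; green = 30) from wrist picture
def ptr():
    w=get('wrist');s,y,n=frame(B0,D0);i=w['color'].astype(int)
    c0=proj(w,D0+3*n-1*s-1.5*y)
    m=((i.min(2)>140)&(np.ptp(i,axis=2)<40)).astype(np.uint8)
    N,l,st,ce=cv2.connectedComponentsWithStats(m);best=None
    for k in range(1,N):
        v,u=np.nonzero(l==k)
        if 30<len(u)<600:
            Q=np.array([plane(w,(p,q),D0+3*n,n)-D0 for p,q in zip(u,v)]);q=np.c_[Q@s,Q@y]-[-1,-1.5];r=np.hypot(*q.T)
            if r.max()<30: 
                e,V=np.linalg.eigh(np.cov(q.T));d=V[:,1];d*=np.sign(d@q.mean(0));print('pointer',np.degrees(np.arctan2(-d[1],d[0])).round(1),'len',np.ptp(q@d).round(1),'r',r.min().round(1),r.max().round(1),'px',ce[k].round(1))
ptr();go(None)
E
python3 ptr.py
```

```text
pointer 0.3 len 5.2 r 23.6 28.6 px [433.9 263.5]
pointer -16.9 len 19.5 r 2.8 20.5 px [395.7 281.2]
t 10.9 tcp [548.6  -1.5  63.2] rel D [-37.7, -1.3, -30.2] rot err [-0.2   0.44  0.05] F s,y,n [-4.97, -0.35, 3.95] w -0.002246353332505854
```

The dial is rolling: the pointer has gone from −30° to −17°. I continue a little past half-way, then back off.

Request:
{"name": "move_arm", "arguments": {"targets": "-1 0.2 -0.05 0 0 0 0; -1 0.2 0 0 0 0 0; -1 0 0 0 0 0 0; -1 0 -0.3 0 0 0 0; -1 0 -0.4 0 0 0 0"}}

```text
clock: 11.32
eef_pos: [545.3, 4.1, 62.1]
tool_rot: [2.88, 0.006, 1.282]
force: [0.2, -0.0, -0.4]
width: 0.1
gripper_force: 0.0
```

Request:
{"name": "move_arm", "arguments": {"targets": "-1 0 0 0 0 0 0; -1 0 0 0 0 0 0; -1 0 0 0 0 0 0"}}

```text
clock: 11.57
eef_pos: [544.5, 4.2, 61.8]
tool_rot: [2.881, 0.007, 1.282]
force: [-0.7, 0.0, 0.3]
width: -0.2
gripper_force: 0.0
```

```bash
python3 ptr.py
```

```text
pointer 0.8 len 5.2 r 23.4 28.4 px [445.5 271.4]
pointer 0.0 len 19.3 r 3.5 21.9 px [409.5 297.5]
t 11.6167 tcp [544.4   4.2  61.7] rel D [-43.5, 2.9, -30.2] rot err [-0.07  0.41  0.01] F s,y,n [-0.76, 0.21, -1.26] w 0.2082358647425616
```

The pointer is at 0°, so that is one click done and one to go. I repeat the stroke.

Request:
{"name": "move_arm", "arguments": {"targets": "-1 -0.5 0 0 0 0 0; -1 -0.5 0 0 0 0 0; -1 0 0.3 0 0 0 0; -1 0 0.25 0 0 0 0; -1 0 0.05 0 0 0 0"}}

```text
clock: 12.03
eef_pos: [546.3, -7.4, 63.0]
tool_rot: [2.883, 0.007, 1.282]
force: [-1.0, -0.3, -0.4]
width: -0.1
gripper_force: 0.6
```

Request:
{"name": "move_arm", "arguments": {"targets": "-1 0 0.05 0 0 0 0; -1 0 0 0 0 0 0; -1 0 0 0 0 0 0"}}

```text
clock: 12.28
eef_pos: [546.4, -7.2, 63.1]
tool_rot: [2.883, 0.008, 1.282]
force: [-1.9, -0.8, -0.2]
width: -0.1
gripper_force: 0.7
```

Request:
{"name": "move_arm", "arguments": {"targets": "-1 0.2 0 0 0 0 0; -1 0.2 0 0 0 0 0; -1 0.2 0 0 0 0 0; -1 0 0 0 0 0 0; -1 0 0 0 0 0 0"}}

```text
clock: 12.7
eef_pos: [548.5, -0.6, 63.1]
tool_rot: [2.882, 0.007, 1.283]
force: [-2.6, -0.1, -0.6]
width: 0.1
gripper_force: 1.0
```

```bash
python3 ptr.py
```

```text
pointer -0.2 len 5.2 r 23.7 28.8 px [434.4 264.5]
pointer -0.2 len 19.4 r 3.2 21.6 px [396.8 290. ]
t 12.75 tcp [548.4  -0.7  63.1] rel D [-38.1, -0.6, -30.2] rot err [-0.15  0.38  0.07] F s,y,n [-1.78, -0.29, 0.51] w -0.19765813411933805
```

At 2 N it slipped. I go back and press about 2 N more.

Request:
{"name": "move_arm", "arguments": {"targets": "-1 0 -0.4 0 0 0 0; -1 -0.6 0 0 0 0 0; -1 0 0.3 0 0 0 0; -1 0 0.2 0 0 0 0; -1 0 0 0 0 0 0"}}

```text
clock: 13.17
eef_pos: [546.6, -7.6, 63.0]
tool_rot: [2.884, 0.008, 1.282]
force: [-4.5, -0.4, 0.0]
width: -0.0
gripper_force: 2.1
```

Request:
{"name": "move_arm", "arguments": {"targets": "-1 0 0.05 0 0 0 0; -1 0 0 0 0 0 0; -1 0 0 0 0 0 0"}}

```text
clock: 13.42
eef_pos: [546.7, -7.6, 63.1]
tool_rot: [2.884, 0.008, 1.282]
force: [-5.9, 1.2, 0.2]
width: -0.3
gripper_force: 2.7
```

Request:
{"name": "move_arm", "arguments": {"targets": "-1 0.2 0 0 0 0 0; -1 0.2 0 0 0 0 0; -1 0.2 0 0 0 0 0; -1 0 0 0 0 0 0; -1 0 0 0 0 0 0"}}

```text
clock: 13.83
eef_pos: [548.7, -0.7, 63.1]
tool_rot: [2.884, 0.006, 1.284]
force: [-5.4, 1.0, 1.8]
width: 0.3
gripper_force: 2.9
```

```bash
python3 ptr.py
```

```text
pointer -0.3 len 5.2 r 23.5 28.7 px [433.8 265. ]
pointer 17.0 len 19.5 r 3.7 22.8 px [394. 297.]
t 13.8833 tcp [548.7  -0.8  63.1] rel D [-37.8, -0.6, -30.3] rot err [-0.26  0.36  0.08] F s,y,n [-5.57, 0.16, 1.96] w -0.005763124709892685
```

Pointer at 17°. I go a bit further, then back off as before.

Request:
{"name": "move_arm", "arguments": {"targets": "-1 0.2 -0.05 0 0 0 0; -1 0.1 0 0 0 0 0; -1 0 0 0 0 0 0; -1 0 -0.3 0 0 0 0; -1 0 -0.4 0 0 0 0"}}

```text
clock: 14.3
eef_pos: [545.4, 3.4, 62.1]
tool_rot: [2.88, 0.006, 1.282]
force: [0.2, -1.2, 1.0]
width: 0.2
gripper_force: 0.0
```

Request:
{"name": "move_arm", "arguments": {"targets": "-1 0 -0.5 -0.5 0 0 0; -1 0 0 -1 0 0 0; -1 0 0 -1 0 0 0; -1 0 0 0 0 0 0; -1 0 0 0 0 0 0"}}

```text
clock: 14.72
eef_pos: [534.0, 6.6, 85.3]
tool_rot: [2.88, 0.006, 1.282]
force: [-0.2, -0.3, -0.8]
width: -0.0
gripper_force: 0.0
```

```bash
python3 ptr.py; python3 - <<'E'
from fr import *
s,y,n=frame(B0,D0);S=read_state();T=S['eef_pos']
print('to hover over button: rel B',[round(float((T-B0)@k),1) for k in(s,y,n)])
E
```

```text
pointer 1.5 len 5.2 r 23.7 28.6 px [432.9 246.5]
pointer 29.5 len 19.2 r 4.2 22.8 px [396.1 276.4]
t 14.7667 tcp [533.7   6.5  84.8] rel D [-48.1, 2.1, -5.1] rot err [-0.06  0.39  0.01] F s,y,n [-0.45, -0.12, -0.87] w 0.01849916540767102
to hover over button: rel B [-48.6, 135.0, -6.9]
```

The pointer is at 29.5°, on the green dot, with the fingers clear. Now I lift and go over to the start button.

Request:
{"name": "move_arm", "arguments": {"targets": "-1 0 0 -3 0 0 0; -1 -2 0 -3 0 0 0; -1 -3 0.8 0 0 0 0; -1 -3 1 0 0 0 0; -1 -3 1 0 0 0 0"}}

```text
clock: 15.18
eef_pos: [513.3, -102.9, 150.8]
tool_rot: [2.881, 0.008, 1.284]
force: [-0.1, 0.4, -0.0]
width: 0.3
gripper_force: 0.0
```

Request:
{"name": "move_arm", "arguments": {"targets": "-1 -2.5 1 0 0 0 0; -1 0 1 0 0 0 0; -1 0 0 0 0 0 0; -1 0 0 0 0 0 0; -1 0 0 0 0 0 0"}}

```text
clock: 15.6
eef_pos: [524.2, -129.8, 155.3]
tool_rot: [2.883, 0.007, 1.284]
force: [-0.5, 0.0, -0.3]
width: 0.4
gripper_force: 0.0
```

```bash
cat > btn.py <<'E'
from fr import *
go(None);w=get('wrist');s,y,n=frame(B0,D0);T=read_state()['eef_pos'];i=w['color'].astype(int)
m=((i[...,1]>i[...,0]+40)&(i[...,1]>i[...,2]+40)).astype(np.uint8)
N,l,st,ce=cv2.connectedComponentsWithStats(m)
for k in range(1,N):
    if st[k,4]>150:
        print('blob',st[k],ce[k].round(1))
        C=plane(w,ce[k],B0,n);print('rel B0',[round(float((C-B0)@q),1) for q in(s,y)],'TCP-C',[round(float((T-C)@q),1) for q in(s,y,n)])
E
python3 btn.py
```

```text
t 15.6 tcp [ 524.2 -129.8  155.3] rel D [-1.4, -131.3, 55.3] rot err [-0.18  0.36  0.13] F s,y,n [-0.6, -0.11, -0.17] w 0.44033079104991046
blob [322   8  16  17 200] [329.6  16. ]
rel B0 [26.0, 110.5] TCP-C [-27.9, -108.8, 53.7]
blob [259 200  38  36 992] [277.9 217.9]
rel B0 [-1.1, -3.8] TCP-C [-0.9, 5.4, 53.7]
```

The button is 0.9 mm up-slope and about 5 mm to the right. I correct that and descend.

Request:
{"name": "move_arm", "arguments": {"targets": "-1 -0.45 0.1 2 0 0 0; -1 0 0 2 0 0 0; -1 0 0 1.5 0 0 0; -1 0 0 0.5 0 0 0; -1 0 0 0 0 0 0"}}

```text
clock: 16.07
eef_pos: [538.1, -138.9, 96.8]
tool_rot: [2.885, 0.007, 1.285]
force: [-0.0, 0.7, 0.4]
width: 0.1
gripper_force: 0.0
```

Request:
{"name": "move_arm", "arguments": {"targets": "-1 0 0 0.3 0 0 0; -1 0 0 0.3 0 0 0; -1 0 0 0 0 0 0; -1 0 0 0 0 0 0"}}

```text
clock: 16.4
eef_pos: [540.5, -140.9, 92.7]
tool_rot: [2.881, 0.007, 1.283]
force: [-0.3, -0.1, 0.6]
width: -0.2
gripper_force: 0.0
```

```bash
python3 btn.py
```

```text
t 16.4 tcp [ 540.5 -140.9   92.7] rel D [0.5, -137.3, -10.0] rot err [-0.1   0.41  0.04] F s,y,n [-0.12, -0.17, 0.66] w -0.21608749108919245
blob [248 231  52  33 962] [272.6 245.8]
rel B0 [-1.6, 0.3] TCP-C [1.7, -4.8, -11.7]
```

The blob spans columns 248–300, centred on the tip, with its lower part hidden by the tip as expected. I descend until contact.

Request:
{"name": "move_arm", "arguments": {"targets": "-1 0 0 0.3 0 0 0; -1 0 0 0.3 0 0 0; -1 0 0 0.2 0 0 0; -1 0 0 0 0 0 0; -1 0 0 0 0 0 0"}}

```text
clock: 16.87
eef_pos: [542.2, -141.5, 84.3]
tool_rot: [2.883, 0.007, 1.283]
force: [0.0, -0.6, 0.3]
width: 0.2
gripper_force: 0.0
```

Request:
{"name": "move_arm", "arguments": {"targets": "-1 0 0 0.2 0 0 0; -1 0 0 0.2 0 0 0; -1 0 0 0 0 0 0; -1 0 0 0 0 0 0"}}

```text
clock: 17.2
eef_pos: [543.4, -141.8, 80.7]
tool_rot: [2.882, 0.007, 1.283]
force: [0.1, -0.0, 1.3]
width: -0.2
gripper_force: 1.0
```

Request:
{"name": "move_arm", "arguments": {"targets": "-1 0 0 0.2 0 0 0; -1 0 0 0 0 0 0; -1 0 0 0 0 0 0"}}

```text
clock: 17.45
eef_pos: [543.9, -141.9, 78.8]
tool_rot: [2.882, 0.007, 1.283]
force: [-0.9, 0.1, 3.8]
width: -0.2
gripper_force: 1.5
```

Request:
{"name": "move_arm", "arguments": {"targets": "-1 0 0 0.2 0 0 0; -1 0 0 0 0 0 0; -1 0 0 0 0 0 0"}}

```text
clock: 17.7
eef_pos: [544.3, -142.0, 77.4]
tool_rot: [2.881, 0.007, 1.283]
force: [-3.6, 1.0, 9.0]
width: -0.0
gripper_force: 5.4
```

Request:
{"name": "move_arm", "arguments": {"targets": "-1 0 0 0.2 0 0 0; -1 0 0 0 0 0 0; -1 0 0 0 0 0 0"}}

```text
clock: 17.95
eef_pos: [544.5, -142.2, 77.0]
tool_rot: [2.88, 0.008, 1.283]
force: [-11.5, 2.8, 28.4]
width: -0.3
gripper_force: 15.4
```

Request:
{"name": "move_arm", "arguments": {"targets": "-1 0 0 0.2 0 0 0; -1 0 0 0 0 0 0; -1 0 0 0 0 0 0"}}

```text
clock: 18.2
eef_pos: [544.7, -142.3, 76.7]
tool_rot: [2.878, 0.009, 1.283]
force: [-19.1, 4.3, 46.8]
width: 0.2
gripper_force: 25.4
```

It is at its hard stop, fully down after about 5 mm. I let go and retreat.

Request:
{"name": "move_arm", "arguments": {"targets": "-1 0 0 -0.6 0 0 0; -1 0 0 -1 0 0 0; -1 0 0 -2 0 0 0; -1 0 0 -3 0 0 0; -1 0 0 -3 0 0 0"}}

```text
clock: 18.62
eef_pos: [520.5, -134.5, 165.7]
tool_rot: [2.885, 0.007, 1.283]
force: [-0.4, 0.0, 1.0]
width: 0.0
gripper_force: 0.0
```

Request:
{"name": "move_arm", "arguments": {"targets": "-1 2 -1.5 0 0 0 0; -1 2 -1.5 0 0 0 0; -1 2 -1.5 0 0 0 0; -1 0 0 0 0 0 0; -1 0 0 0 0 0 0"}}

```text
clock: 19.03
eef_pos: [496.6, -63.8, 153.5]
tool_rot: [2.883, 0.008, 1.286]
force: [0.2, -0.1, 0.2]
width: 0.1
gripper_force: 0.0
```

```bash
python3 ptr.py; python3 - <<'E'
from fr import *
a=get('scene');b=get('side');w=get('wrist')
cv2.imwrite('pics/end.png',np.vstack([np.hstack([cv2.resize(x['color'][:,:,::-1],(400,300)) for x in(a,b)]),np.hstack([cv2.resize(w['color'][:,:,::-1],(400,300)),cv2.resize(b['color'][185:285,265:365,::-1],(400,300),interpolation=2)])]))
E
```

```text
pointer 29.7 len 19.1 r 2.0 21.1 px [369.   96.1]
t 19.0833 tcp [497.  -65.  153.6] rel D [-44.8, -76.9, 65.2] rot err [-0.15  0.43  0.11] F s,y,n [0.23, -1.46, -0.34] w -0.23046061460380965
```

View pics/end.png

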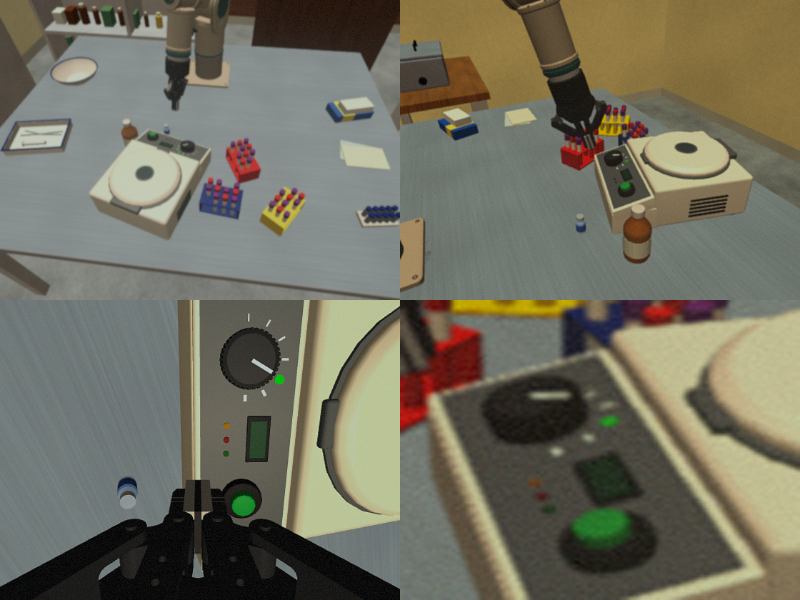

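The pointer is at the green dot (wrist panel, line ending near (272,370), dot at (280,379)). The button is back up, and the rack, vial and bottle stand where they were. I'm handing the job in.

```bash
python3 -c "
from cell import order
print(order.finish_job())"
```

```text
the job is handed in; nothing more can be done
None
```

The dial clicked twice clockwise to the green dot. The start button was then pressed to its stop and released, and the job was handed in at about 19 s. Two forces ran higher than I wanted: about 9 N on the dial rim at first contact, eased to about 6 N for the turning, and about 50 N on the button at its stop. The rack, vial and bottle were not touched.

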